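Roll a tube stub into the V-rest and butt it to its foot plate

ROBOT

A 7-joint arm with a two-finger parallel gripper is mounted at the origin on the work surface. World frame = base frame: x ahead of the robot, y to its left, z up, the work surface at z = 0. Lengths are in m, angles in rad, forces in N, time in s.
With the tool pointing down it reaches from about 0.425 to 0.875 m from the base axis. Payload 4.7 kg.
Tool frame: the origin (TCP) lies where the fingers leave the gripper's body, on its centre line; the fingertips stand 70 mm ahead of it and the grasp point (between the pads) lies 51 mm ahead of it; z points along the fingers, y is the line along which they close (so a half turn about z gives the same grasp; the last joint's range is limited). The gripper opens to 87 mm and grips with 3 to 60 N. Pads are 19 mm wide; open, the fingers measure 117 mm over their backs; the gripper's body (75 mm by 190 mm) begins 51 mm behind the grasp point.
Start: joints at [-1.249, 0.321, -0.07, 1.45, 0.023, 1.371, -0.057], TCP at [0.197, 0.619, 0.292] pointing down, gripper open.
Joint ranges: [-2.86, 2.86], [-0.3, 2.09], [-1.38, 1.24], [0.06, 2.45], [-1.56, 4.7], [0.09, 2.05], [-2.69, 2.69]. Speed limits (rad/s): [2.57, 2.57, 3.14, 3.14, 3.14, 3.14, 3.14].

INTERFACE

Orientations are given as a rotation vector (axis times angle).
In Python, from bench import get_state, get_image, get_calibration, close_job gives the robot as it stands.
- The arm moves only by the tool send_rows, never from a script. Its argument "rows" is a list of rows, each an object of numbers: "hand": the finger opening in mm, from 0 to 87; "x", "y", "z": the shift along the world's x, y, z in mm; "roll": the turn about the world's z in degrees. A call has 1 to 10 rows; each row shifts and turns the commanded pose from where the row before left it; what a row does not reach is not made up. A row lasts 1/10 s, in which the tool goes at most 50 mm and 8.59 degrees, less where a joint would pass 70% of its speed; a pose out of reach is approached as far as the arm can. A call is refused whole if a number of a shift passes 50 or a number of a turn 8.59, either way. A call with a gripper value outside its range is refused whole. The fingers move at their own pace and stop on an object; "force" is the grip in N (left out, the last holds). Time passes only in rows, so rows that do not move let the fingers close. It gives the time, the measured TCP pose, the force, the opening and the grip force at its end, in the units of the state.
- get_state(): the state, without advancing time (a new reading comes with each control period).
- get_image(name): name is "scene" or "top" or "wrist"; returns the picture (480x640x3 uint8, blue, green, red); there is no depth.
- get_calibration(name): a dict with "mtx" (3x3 intrinsics, pixels), "world_from_camera" (4x4, takes a point from camera to world coordinates). Camera axes: x right, y down, z forward; pixel columns grow to the right and rows downward; lengths in m; the calibration is good to about 2 mm. The wrist camera is an equidistant fisheye: a pixel r from the principal point sees the ray r / f radians off the axis. A picture is of the moment at which its call begins: read the wrist's pose just before it. get_calibration takes no time and is no camera call; for the wrist camera it gives the pose at the moment of the call.
- close_job(): hands the job in; it is judged then, once.
The state is a dict: "time": time; "joint_positions": joint angles; "qd": joint speeds; "joint_torque": joint torques, N m; "position": TCP position; "tool_rot": TCP orientation; "ft_force": force on the tool from outside, world axes, zero at the start; "torque": the same for the moment, N m; "grip_width": opening from 0.0 (shut) to 1.0 (fully open); "grip_force": force on a finger pad.
Only numpy, scipy, OpenCV 4.12 (cv2) and the standard library are available. Lean on these libraries where they do the work, as an engineer would, in place of code of your own. Each camera call takes 0.05 s, during which the arm holds its last target. There are 200 camera calls.

TASK

The bare steel tube has to be set up for tacking: with the fingers, roll it over the bench by its side and up the ramp of the blue V-rest until it drops into the V and lies there short of the foot plate; then, from its free end, push it gently along the V until its other end butts squarely against the foot plate. Only push it, under control: do not pick it up or send it flying, and leave the dark red primed tube and everything else on the bench where they are. Finish with the hand clear.

Things in the scene. Friction and masses are not known exactly. Their poses are not given: they have to be found in the camera images.
- tube: bare bright steel heavy-wall tube stub, 40 mm diameter, 140 mm long, about 0.9 kg, lying on either side of the V-rest. Origin at its centre, on the axis (20 mm above the bench at the start); x axis along the tube. Pushed on its side it rolls, and soon stops by itself on the level; a film of oil makes it slippery (friction about 0.35). The 24 mm bore is too small for the fingers: its ends act as closed faces
- cradle: blue V-rest bolted to the bench. Origin on the bench under the V's middle line; x along the V towards the foot plate, y across, z up. The V (flanks at 30 degrees) runs from x = -100 to +65 mm: bottom 5 mm above the bench, crests 14 mm high at y = -16 and +16 mm; outside each crest a ramp of the same length goes down at 15 degrees to the bench at y = -69 and +69 mm
- seat (a point): point in the V-rest's frame at x = -5, y = 0, z = 28 mm: where the tube's centre is when it lies in the V (axis 28 mm above the bench, parallel to the V-rest's x) and butts against the foot plate
- foot_plate: square steel foot plate, 50 x 50 x 8 mm, clipped upright to the end fence of the V-rest (fixed). Origin at the centre of its front face, at x = 65, z = 28 mm in the V-rest's frame; the tube's end butts against this face; x axis points into the plate. The blue fence behind it is 70 mm wide and 69 mm high, its base reaches x = 150 mm and is 120 mm wide
- primed_tube: another tube stub, in dark red primer, 34 mm diameter, 100 mm long, lying on the bench on the other side of the V-rest from the bare tube; leave it. Origin at its centre, x along its axis
- wire_brush: wire brush with wooden handle, 265 mm long (x axis along it, bristles down), 29 mm high, origin under it on the bench; leave it
- chipping_hammer: welder's chipping hammer lying flat, 260 mm long with a 185 mm head across the end, 32 mm high, origin under it on the bench; leave it
- spanner: spanner lying flat, 210 mm long, 8 mm thick, origin under its middle; leave it
- weld_magnet: yellow welding magnet square lying flat, 95 x 95 x 22 mm, origin under its middle; leave it
- plate_stack: pile of four square foot plates, 50 x 50 mm, 32 mm high, origin under its middle; leave it
Mind the look-alikes: they are no part of the job. What is shaped like the tube but purple or yellow is not meant.

How it is judged:
By the outcome, as a careful person would: the job done as asked, in the order asked, and still so for the second after the job is handed in, with the robot touching nothing.
It also fails if it takes over 45 s, if anything falls off the work surface, if the arm or the gripper's body presses on something with over 40 N, if the wrist force passes 120 N, or if a joint passes its speed limit or range.

## Working session

There is one attempt and no reset: what is moved stays moved. The work goes in short steps, Python scripts to look and compute and a tool call to move; the robot and the scene stay as the last step left them, time stands still between calls to the robot, and variables do not carry over. Pictures are saved under pics/ and viewed, at most 10 in all, crops included, and the job is handed in when it is done.

Besides the shell and the picture viewer there is one more tool, called after "Emit:" as a command line: name --argument value ..., lists and objects as JSON in quotes. send_rows: Moves the arm, as the interface text tells. Its arguments: {"type":"object","properties":{"rows":{"type":"array","items":{"type":"object","properties":{"hand":{"type":"number"},"x":{"type":"number"},"y":{"type":"number"},"z":{"type":"number"},"roll":{"type":"number"}}}},"force":{"type":"number"}},"required":["rows"]}

```bash
mkdir -p pics; ls
cat > h.py <<'E'
import numpy as np,cv2
from bench import *
def ray(name,u,v,z):
    c=get_calibration(name);K=np.array(c["mtx"]);T=np.array(c["world_from_camera"])
    d=T[:3,:3]@np.linalg.solve(K,[u,v,1.]);o=T[:3,3]
    return o+d*(z-o[2])/d[2]
def proj(name,p):
    c=get_calibration(name);K=np.array(c["mtx"]);T=np.linalg.inv(np.array(c["world_from_camera"]))
    q=K@(T[:3,:3]@np.array(p)+T[:3,3]);return q[:2]/q[2]
E
python3 - <<'E'
from h import *
for n in("top","scene"):cv2.imwrite(f"pics/{n}0.png",get_image(n));print(get_calibration(n))
print(get_state())
E
```

```text
pics
{'mtx': array([[494.79229989,   0.        , 320.6703982 ],
       [  0.        , 494.79229989, 237.40137651],
       [  0.        ,   0.        ,   1.        ]]), 'world_from_camera': array([[ 0.02810716, -0.99778314,  0.06032241,  0.41545472],
       [-0.99959443, -0.02777925,  0.00626785, -0.00530504],
       [-0.00457824, -0.06047411, -0.99815927,  1.24077147],
       [ 0.        ,  0.        ,  0.        ,  1.        ]])}
{'mtx': array([[614.66518479,   0.        , 317.13597052],
       [  0.        , 614.66518479, 242.11034763],
       [  0.        ,   0.        ,   1.        ]]), 'world_from_camera': array([[ 0.48443606,  0.600768  , -0.63592414,  1.44858352],
       [ 0.87482472, -0.33114   ,  0.353593  , -0.54524961],
       [ 0.00184744, -0.72761536, -0.68598286,  1.10168887],
       [ 0.        ,  0.        ,  0.        ,  1.        ]])}
{'time': 0.1, 'joint_positions': array([-1.24889206,  0.32179883, -0.07010349,  1.4515561 ,  0.02260474,
        1.37079226, -0.05690829]), 'qd': array([ 3.50637533e-04,  3.21488811e-04, -1.31608042e-03, -3.76645588e-03,
       -6.73169495e-04, -2.69847724e-03,  3.13225294e-05]), 'joint_torque': array([ 8.97156474e-05, -4.92569625e+01, -4.05466827e-01, -3.13399315e+01,
       -6.41133101e-02,  3.93633870e-02,  7.18418596e-05]), 'position': array([0.19684583, 0.619085  , 0.29123692]), 'tool_rot': array([-4.81503928e-01, -3.10429003e+00,  2.76123247e-03]), 'ft_force': array([-0.23026495,  0.15259456,  0.13800463]), 'torque': array([-0.00821007,  0.02667695,  0.00110069]), 'grip_force': 0.0, 'grip_width': 0.9983987229730735}
```

View pics/top0.png

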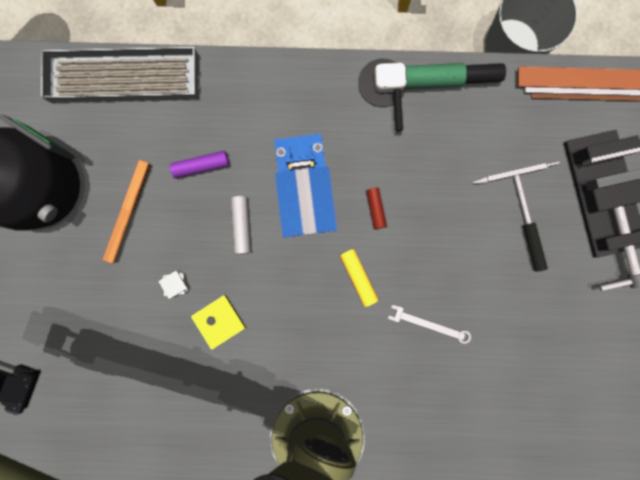

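View pics/scene0.png

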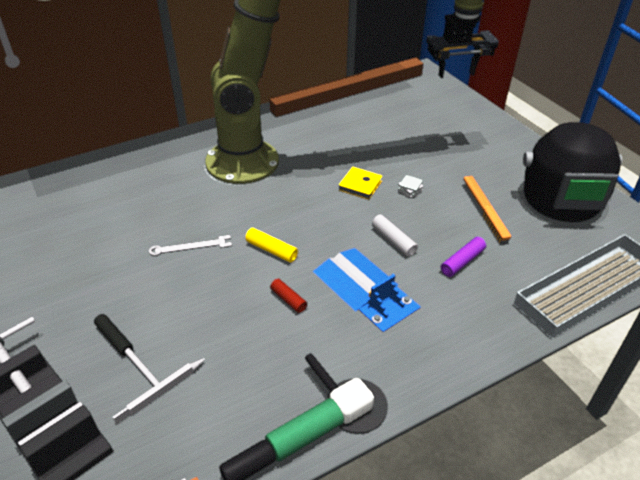

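Top view: the bare tube is the bright grey cylinder at (240,224). Look-alikes are purple (199,165), yellow (359,278) and dark red (376,208). Only the grey one is bare steel with about 140x40 proportions. The V-rest is at (305,195), with the foot plate at (301,163).

```bash
cat > m.py <<'E'
from h import *
def tube(im,z=.02,roi=(205,180,275,270)):
    x0,y0,x1,y1=roi
    hsv=cv2.cvtColor(im,cv2.COLOR_BGR2HSV)
    m=((hsv[...,1]<40)&(hsv[...,2]>135)).astype(np.uint8)
    mm=np.zeros_like(m);mm[y0:y1,x0:x1]=m[y0:y1,x0:x1]
    mm=cv2.morphologyEx(mm,cv2.MORPH_OPEN,np.ones((3,3)))
    c=max(cv2.findContours(mm,0,2)[0],key=cv2.contourArea)
    return cv2.minAreaRect(c)
def axis(r,z):
    b=cv2.boxPoints(r);
    e=[np.linalg.norm(b[1]-b[0]),np.linalg.norm(b[2]-b[1])]
    if e[0]>e[1]: p,q=(b[1]+b[2])/2,(b[0]+b[3])/2
    else: p,q=(b[0]+b[1])/2,(b[2]+b[3])/2
    P,Q=ray("top",*p,z),ray("top",*q,z)
    if P[0]<Q[0]:P,Q=Q,P
    d=P-Q
    return P.round(4),Q.round(4),((P+Q)/2).round(4),np.linalg.norm(d).round(4),np.degrees(np.arctan2(d[1],d[0])).round(2)
E
python3 - <<'E'
from m import *
im=cv2.imread("pics/top0.png")
r=tube(im);print(r,axis(r,.02))
hsv=cv2.cvtColor(im,cv2.COLOR_BGR2HSV)
m=cv2.inRange(hsv,(100,120,60),(125,255,255));m[:120]=0;m[250:]=0;m[:,:265]=0;m[:,345:]=0
c=max(cv2.findContours(m,0,2)[0],key=cv2.contourArea);r=cv2.minAreaRect(c);print("blue",r)
for p in c[:,0][np.argsort(c[:,0,0]+c[:,0,1])][[0,-1]]:print(p,ray("top",*map(float,p),0.))
for p in c[:,0][np.argsort(c[:,0,0]-c[:,0,1])][[0,-1]]:print(p,ray("top",*map(float,p),0.))
for u in(155,180,200,220,230):
    xs=np.where(m[u])[0];g=np.where(np.diff(xs)>4)[0];print(u,xs[0],xs[-1],[(xs[i],xs[i+1]) for i in g],ray("top",float(xs[0]),u,0.)[:2].round(4),ray("top",float(xs[-1]),u,0.)[:2].round(4))
cv2.imwrite("pics/crop.png",cv2.resize(im[125:310,150:400],None,fx=3.2,fy=3.2,interpolation=2))
E
```

```text
((238.92926025390625, 223.65426635742188), (59.313331604003906, 15.312461853027344), 86.56636810302734) (array([0.5914, 0.213 , 0.02  ]), array([0.4445, 0.1986, 0.02  ]), array([0.518 , 0.2058, 0.02  ]), np.float64(0.1476), np.float64(5.61))
blue ((303.34619140625, 184.76925659179688), (97.6153335571289, 54.07914352416992), 82.87498474121094)
[276 139] [0.73796857 0.12313366 0.        ]
[335 230] [ 0.51007726 -0.03300407  0.        ]
[283 236] [0.49133141 0.09723789 0.        ]
[320 134] [0.75387656 0.01160028 0.        ]
155 285 323 [] [0.6974 0.0989] [0.7    0.0025]
180 276 329 [(np.int64(295), np.int64(311))] [0.6328 0.1196] [ 0.6365 -0.0145]
200 278 332 [(np.int64(297), np.int64(313))] [0.582  0.1128] [ 0.5858 -0.0234]
220 281 335 [(np.int64(300), np.int64(316))] [0.5315 0.1036] [ 0.5353 -0.0323]
230 282 335 [(np.int64(301), np.int64(317))] [0.5064 0.1002] [ 0.5101 -0.033 ]
```

View pics/crop.png

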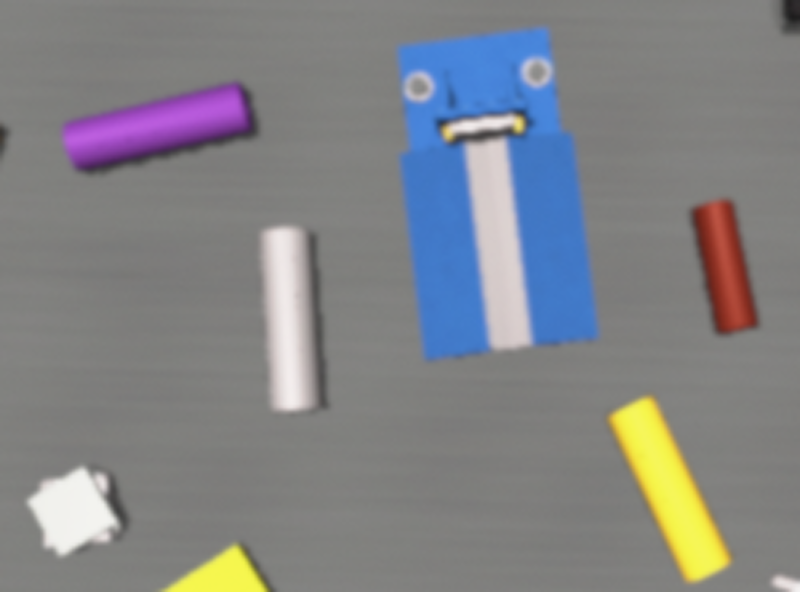

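The crop confirms that the bare tube (centre 239,224) is the grey one, left of the V. Now the V's midline and front end.

```bash
cat >> m.py <<'E'
# cradle frame filled below
E
python3 - <<'E'
from m import *
im=cv2.imread("pics/top0.png")
hsv=cv2.cvtColor(im,cv2.COLOR_BGR2HSV)
m=cv2.inRange(hsv,(100,120,60),(125,255,255))
L=[];R=[];A=[];B=[]
for v in range(178,230):
    xs=np.where(m[v,265:345])[0]+265;i=np.argmax(np.diff(xs))
    L.append(ray("top",xs[i]+.5,v,.014)[:2]);R.append(ray("top",xs[i+1]-.5,v,.014)[:2])
    A.append(ray("top",xs[0]-.5,v,.0)[:2]);B.append(ray("top",xs[-1]+.5,v,.0)[:2])
for S in(L,R,A,B):
    f=np.polyfit(*np.array(S).T,1);print(f,np.degrees(np.arctan(f[0])),np.polyval(f,.6))
Lm=(np.array(L)+R)/2;f=np.polyfit(*Lm.T,1);print("mid",f);g=np.polyfit(*((np.array(A)+B)/2).T,1);print("mid2",g)
# front edge near x=-100: last blue row for ramps bottoms
for u in (283,285,288,292,296,320,324,328,332):
    col=np.where(m[120:250,u])[0]+120;print(u,col[-1],ray("top",u,col[-1]+.5,.006)[:2].round(4))
# grey V strip extents in plate area
hs=hsv[150:175,285:320]
y=(hsv[...,2]>150)&(hsv[...,1]<60)
for u in range(296,312,2):
    c=np.where(y[150:245,u])[0]+150;print(u,c[:12],c[-1])
E
```

```text
[ 0.15904403 -0.03020383] 9.036862893988584 0.06522258275480326
[ 0.15434377 -0.06464842] 8.774012438398053 0.027957844201687163
[0.15555977 0.02231742] 8.842050368802356 0.11565328631160902
[ 0.15483396 -0.1151845 ] 8.8014423984575 -0.022284129355104446
mid [ 0.15669823 -0.0474298 ]
mid2 [ 0.15520424 -0.04643847]
283 236 [0.4897 0.0967]
285 236 [0.4899 0.0917]
288 235 [0.4926 0.0843]
292 235 [0.4928 0.0743]
296 234 [0.4956 0.0643]
320 231 [0.5048 0.0045]
324 231 [ 0.5051 -0.0055]
328 230 [ 0.5079 -0.0154]
332 230 [ 0.5082 -0.0254]
296 [162 163 164 165 166 170 171 172 173 174 175 176] 178
298 [162 163 164 165 170 171 172 173 174 175 176 177] 194
300 [161 162 163 164 165 170 171 172 173 174 175 176] 210
302 [161 162 163 164 169 170 171 172 173 174 175 176] 226
304 [161 162 163 164 165 169 170 171 172 173 174 175] 233
306 [161 162 163 164 168 169 170 171 172 173 174 175] 234
308 [161 162 163 164 171 172 173 174 175 176 177 178] 233
310 [161 162 163 187 188 189 190 191 192 193 194 195] 233
```

Emit:
send_rows --rows '[{"hand":87,"x":26,"y":-31,"roll":-6.7},{"x":26,"y":-31,"roll":-6.7},{"x":26,"y":-31,"roll":-6.7},{"x":26,"y":-31,"roll":-6.7},{"x":26,"y":-31,"roll":-6.7},{"x":26,"y":-31,"roll":-6.7},{"x":26,"y":-31,"roll":-6.7},{"x":26,"y":-31,"roll":-6.7},{"x":26,"y":-31,"roll":-6.7},{"x":26,"y":-31,"roll":-6.5}]'

```text
schema error: expected keys hand, x, y, z, roll
```

Emit:
send_rows --rows '[{"x":26,"y":-28,"z":-20},{"x":28,"y":-26,"z":-20},{"z":-40},{"z":-35},{}]'

```text
schema error: expected keys hand, x, y, z, roll
```

Run:
```python
from h import *
from scipy.spatial.transform import Rotation as R
s=get_state();print(s["time"],s["position"],s["ft_force"],R.from_rotvec(s["tool_rot"]).as_matrix().round(4))
```

```text
0.1 [0.19684583 0.619085   0.29123692] [-0.23026495  0.15259456  0.13800463] [[-9.530e-01  3.029e-01 -4.000e-04]
 [ 3.029e-01  9.530e-01 -1.700e-03]
 [-1.000e-04 -1.800e-03 -1.000e+00]]
```

All five keys are needed in every row.

Emit:
send_rows --rows '[{"hand":87,"x":26,"y":-31,"z":0,"roll":-6.7},{"hand":87,"x":26,"y":-31,"z":0,"roll":-6.7},{"hand":87,"x":26,"y":-31,"z":0,"roll":-6.7},{"hand":87,"x":26,"y":-31,"z":0,"roll":-6.7},{"hand":87,"x":26,"y":-31,"z":0,"roll":-6.7},{"hand":87,"x":26,"y":-31,"z":0,"roll":-6.7},{"hand":87,"x":26,"y":-31,"z":0,"roll":-6.7},{"hand":87,"x":26,"y":-31,"z":0,"roll":-6.7},{"hand":87,"x":26,"y":-31,"z":0,"roll":-6.7},{"hand":87,"x":26,"y":-31,"z":0,"roll":-6.5}]'

```text
time: 1.1
position: [0.4576, 0.3079, 0.292]
tool_rot: [-2.116, -2.322, 0.001]
ft_force: [0.7, 0.3, -0.3]
grip_width: 0.998
grip_force: 0.0
```

Emit:
send_rows --rows '[{"hand":87,"x":26,"y":-28,"z":-20,"roll":0},{"hand":87,"x":28,"y":-26,"z":-20,"roll":0},{"hand":87,"x":0,"y":0,"z":-40,"roll":0},{"hand":87,"x":0,"y":0,"z":-35,"roll":0},{"hand":87,"x":0,"y":0,"z":0,"roll":0}]'

```text
time: 1.6
position: [0.5078, 0.2535, 0.1719]
tool_rot: [-2.11, -2.324, 0.017]
ft_force: [-0.5, 0.6, -0.3]
grip_width: 1.0
grip_force: 0.0
```

Run:
```python
from m import *
from scipy.spatial.transform import Rotation as R
s=get_state();print(s["time"],s["position"],s["ft_force"],R.from_rotvec(s["tool_rot"]).as_matrix().round(4))
r=tube(cv2.imread("pics/top0.png"));print(axis(r,.03))
cv2.imwrite("pics/s1.png",get_image("scene")[150:380,240:520])
```

```text
1.6 [0.50775692 0.25346692 0.17187444] [-0.47420037  0.60756811 -0.34224483] [[-0.0964  0.9953 -0.0091]
 [ 0.9953  0.0964 -0.0061]
 [-0.0052 -0.0096 -0.9999]]
(array([0.59  , 0.2112, 0.03  ]), array([0.4443, 0.1969, 0.03  ]), array([0.5171, 0.2041, 0.03  ]), np.float64(0.1464), np.float64(5.61))
```

Emit:
send_rows --rows '[{"hand":87,"x":2,"y":0,"z":-30,"roll":0},{"hand":87,"x":2,"y":0,"z":-30,"roll":0},{"hand":87,"x":1,"y":0,"z":-22,"roll":0},{"hand":87,"x":0,"y":0,"z":0,"roll":0},{"hand":87,"x":0,"y":0,"z":0,"roll":0}]'

```text
time: 2.15
position: [0.5169, 0.2563, 0.0973]
tool_rot: [2.11, 2.327, 0.004]
ft_force: [-0.5, -0.1, 0.3]
grip_width: 0.998
grip_force: 0.0
```

Run:
```python
from m import *
s=get_state();print(s["time"],s["position"],s["ft_force"])
im=get_image("top")
a=cv2.resize(im[130:290,170:370],None,fx=3,fy=3)
b=get_image("scene")[150:380,300:520];b=cv2.resize(b,None,fx=.9,fy=.9)
cv2.imwrite("pics/s2.png",np.hstack([a,np.vstack([b,np.zeros((480-b.shape[0],b.shape[1],3),np.uint8)])]))
```

```text
2.15 [0.51691088 0.25630224 0.09725378] [-0.45498397 -0.10076331  0.30535803]
```

View pics/s2.png

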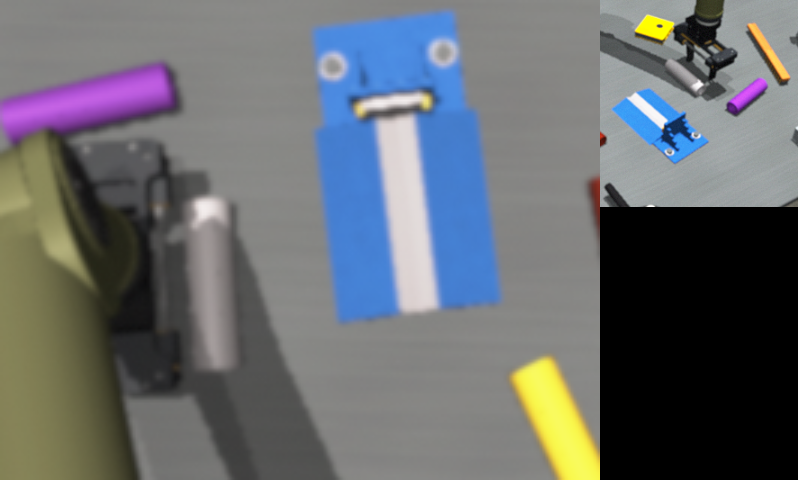

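Emit:
send_rows --rows '[{"hand":87,"x":0,"y":0,"z":-12,"roll":0},{"hand":87,"x":0,"y":0,"z":0,"roll":0},{"hand":87,"x":1.5,"y":-10,"z":0,"roll":0},{"hand":87,"x":1.5,"y":-10,"z":0,"roll":0.5},{"hand":87,"x":1.5,"y":-8,"z":0,"roll":0.5},{"hand":87,"x":1.5,"y":-8,"z":0,"roll":0.5},{"hand":87,"x":1.5,"y":-8,"z":0,"roll":0.5},{"hand":87,"x":1,"y":-8,"z":0,"roll":0.5},{"hand":87,"x":1,"y":-8,"z":0,"roll":0.5},{"hand":87,"x":1,"y":-6,"z":0,"roll":0.4}]'

```text
time: 3.25
position: [0.5265, 0.1884, 0.0832]
tool_rot: [2.041, 2.388, -0.001]
ft_force: [-0.3, -0.2, -0.2]
grip_width: 0.998
grip_force: 0.0
```

Run:
```python
from m import *
from scipy.spatial.transform import Rotation as R
s=get_state();print(s["time"],s["position"],s["ft_force"],R.from_rotvec(s["tool_rot"]).as_matrix()[:,1].round(4))
im=get_image("top")
cv2.imwrite("pics/t3.png",im)
cv2.imwrite("pics/s3.png",np.hstack([cv2.resize(im[130:290,190:350],(400,400)),cv2.resize(get_image("scene")[160:360,300:500],(400,400))]))
```

```text
3.25 [0.52652014 0.18837761 0.0832337 ] [-0.3049798  -0.23296275 -0.2037069 ] [ 9.878e-01  1.560e-01 -1.000e-04]
```

View pics/s3.png

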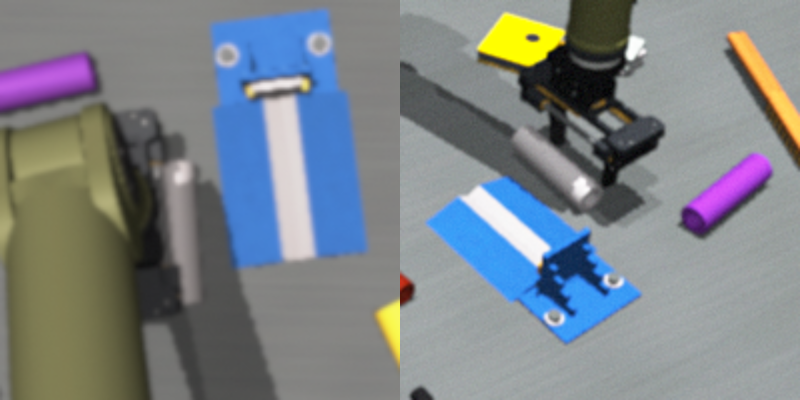

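Emit:
send_rows --rows '[{"hand":87,"x":1.2,"y":-7,"z":2,"roll":0},{"hand":87,"x":1.2,"y":-8,"z":0,"roll":0},{"hand":87,"x":1.2,"y":-8,"z":0,"roll":0},{"hand":87,"x":1.2,"y":-8,"z":0,"roll":0},{"hand":87,"x":1.2,"y":-8,"z":0,"roll":0},{"hand":87,"x":1.2,"y":-7,"z":0,"roll":0},{"hand":87,"x":1,"y":-6,"z":0,"roll":0},{"hand":87,"x":1,"y":-6,"z":0,"roll":0},{"hand":87,"x":1,"y":-6,"z":1,"roll":0},{"hand":87,"x":1,"y":-6,"z":1,"roll":0}]'

```text
time: 4.35
position: [0.538, 0.1238, 0.0886]
tool_rot: [-2.037, -2.388, -0.009]
ft_force: [-1.4, 8.0, 4.6]
grip_width: 1.006
grip_force: 4.6
```

Run:
```python
from m import *
from scipy.spatial.transform import Rotation as R
s=get_state();print(s["time"],s["position"],s["ft_force"],R.from_rotvec(s["tool_rot"]).as_matrix()[:,1].round(4))
d=s["position"][:2]-[.599,.0464];a=np.radians(8.87);print(d@[np.cos(a),np.sin(a)],d@[-np.sin(a),np.cos(a)])
im=get_image("top")
cv2.imwrite("pics/t4.png",im)
cv2.imwrite("pics/s4.png",np.hstack([cv2.resize(im[130:290,190:350],(400,400)),cv2.resize(get_image("scene")[200:360,280:440],(400,400))]))
```

```text
4.35 [0.5380331  0.12379696 0.08855407] [-1.40584429  8.04851851  4.63232484] [0.9874 0.158  0.0025]
-0.048303706529419545 0.08587201986972551
```

View pics/s4.png

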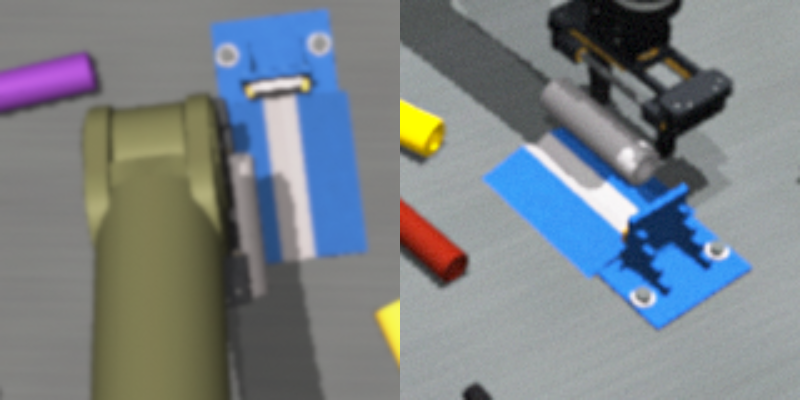

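Emit:
send_rows --rows '[{"hand":87,"x":0.8,"y":-5,"z":0,"roll":0},{"hand":87,"x":0.8,"y":-5,"z":0,"roll":0},{"hand":87,"x":0.8,"y":-5,"z":0,"roll":0},{"hand":87,"x":0.8,"y":-5,"z":0,"roll":0},{"hand":87,"x":0.8,"y":-5,"z":0,"roll":0},{"hand":87,"x":0.6,"y":-4,"z":0,"roll":0},{"hand":87,"x":0.6,"y":-4,"z":0,"roll":0}]'

```text
time: 5.15
position: [0.5431, 0.0892, 0.088]
tool_rot: [-2.038, -2.389, -0.005]
ft_force: [-0.0, 4.2, 1.4]
grip_width: 1.001
grip_force: 1.8
```

```bash
cat > q.py <<'E'
from m import *
s=get_state();print(s["time"],s["position"],s["ft_force"])
d=s["position"][:2]-[.599,.0464];a=np.radians(8.87);print(d@[np.cos(a),np.sin(a)],d@[-np.sin(a),np.cos(a)])
E
python3 q.py
```

```text
5.15 [0.54308075 0.08924898 0.08797935] [-0.0322573   4.22311567  1.41279056]
-0.04864347713420312 0.050958902105137
```

Emit:
send_rows --rows '[{"hand":87,"x":0.6,"y":-4,"z":0,"roll":0},{"hand":87,"x":0.5,"y":-3,"z":0,"roll":0},{"hand":87,"x":0,"y":0,"z":0,"roll":0}]'

```text
time: 5.45
position: [0.5438, 0.0777, 0.0869]
tool_rot: [2.043, 2.386, -0.002]
ft_force: [-0.3, 0.4, -0.0]
grip_width: 1.003
grip_force: 0.0
```

```bash
python3 q.py
python3 - <<'E'
from m import *
im=get_image("top")
cv2.imwrite("pics/s5.png",np.hstack([cv2.resize(im[130:290,190:350],(400,400)),cv2.resize(get_image("scene")[200:360,280:440],(400,400))]))
E
```

```text
5.45 [0.5438087  0.07773168 0.08693829] [-0.32173194  0.36298367 -0.03856365]
-0.04970012261782853 0.039467090285077805
```

View pics/s5.png

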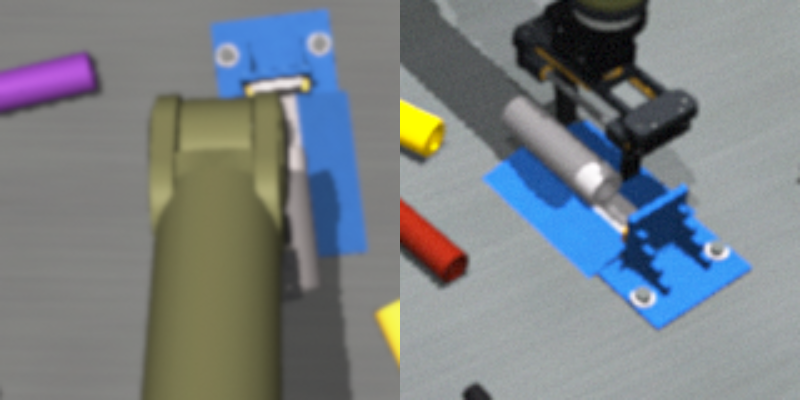

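Emit:
send_rows --rows '[{"hand":87,"x":-1.5,"y":10,"z":0,"roll":0},{"hand":87,"x":-1.5,"y":10,"z":0,"roll":0},{"hand":87,"x":0,"y":0,"z":35,"roll":0},{"hand":87,"x":0,"y":0,"z":40,"roll":0},{"hand":0,"x":-7.8,"y":-6.7,"z":0,"roll":8.2},{"hand":0,"x":-7.8,"y":-6.7,"z":0,"roll":8.2},{"hand":0,"x":-7.8,"y":-6.7,"z":0,"roll":8.2},{"hand":0,"x":-7.8,"y":-6.7,"z":0,"roll":8.2},{"hand":0,"x":-7.8,"y":-6.7,"z":0,"roll":8.2},{"hand":0,"x":-7.8,"y":-6.7,"z":0,"roll":8.2}]'

```text
time: 6.55
position: [0.4936, 0.0603, 0.1623]
tool_rot: [0.85, 3.024, 0.0]
ft_force: [0.0, 0.7, 0.4]
grip_width: 0.537
grip_force: 0.0
```

Emit:
send_rows --rows '[{"hand":0,"x":-7.8,"y":-6.7,"z":0,"roll":8.2},{"hand":0,"x":-7.8,"y":-6.7,"z":0,"roll":8.2},{"hand":0,"x":-7.8,"y":-6.7,"z":0,"roll":8.2},{"hand":0,"x":-7.8,"y":-6.7,"z":0,"roll":8.2},{"hand":0,"x":-7.8,"y":-6.7,"z":0,"roll":8.2},{"hand":0,"x":0,"y":0,"z":0,"roll":0},{"hand":0,"x":0,"y":0,"z":0,"roll":0}]'

```text
time: 7.25
position: [0.4554, 0.0267, 0.1625]
tool_rot: [-0.247, 3.131, 0.001]
ft_force: [0.1, -0.0, -0.6]
grip_width: 0.011
grip_force: 0.0
```

```bash
python3 q.py
python3 - <<'E'
from m import *
from scipy.spatial.transform import Rotation as R
s=get_state();print(R.from_rotvec(s["tool_rot"]).as_matrix().round(3), s["grip_width"])
im=get_image("top")
cv2.imwrite("pics/s6.png",np.hstack([cv2.resize(im[130:290,230:390],(400,400)),cv2.resize(get_image("scene")[180:340,270:430],(400,400))]))
E
```

```text
7.25 [0.45538637 0.02672327 0.16249351] [ 0.05756726 -0.04428349 -0.63167069]
-0.1449301312853436 0.0027028199137012136
[[-0.988 -0.157  0.001]
 [-0.157  0.988  0.001]
 [-0.001  0.    -1.   ]] 0.011066296613858422
```

View pics/s6.png

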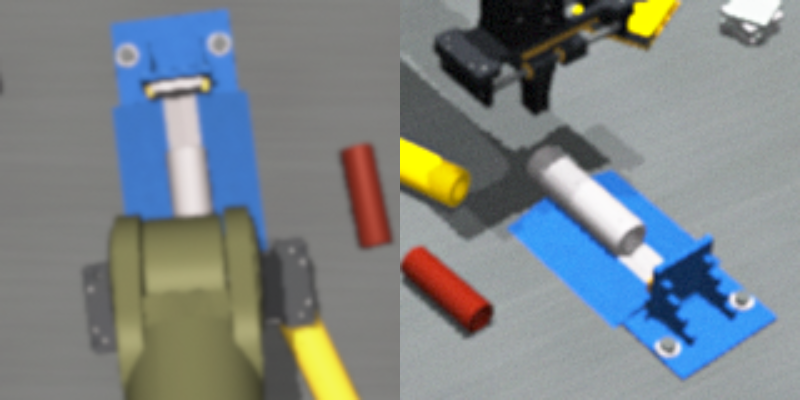

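Run:
```python
from m import *
a=np.radians(8.87)
d=ray("top",305.2,188.4,.046)[:2]-[.599,.0464];print("far end",d@[np.cos(a),np.sin(a)],d@[-np.sin(a),np.cos(a)])
```

```text
far end 0.006478788145112055 -0.004251471319151344
```

Emit:
send_rows --rows '[{"hand":0,"x":0,"y":-2.5,"z":-25,"roll":0},{"hand":0,"x":0,"y":0,"z":-25,"roll":0},{"hand":0,"x":0,"y":0,"z":-20,"roll":0},{"hand":0,"x":0,"y":0,"z":0,"roll":0}]'

```text
time: 7.75
position: [0.4534, 0.0235, 0.0899]
tool_rot: [0.249, -3.126, 0.001]
ft_force: [-0.2, 0.1, 0.7]
grip_width: 0.008
grip_force: 0.0
```

```bash
python3 q.py
```

```text
7.75 [0.45338006 0.0234593  0.0898877 ] [-0.24401548  0.08789585  0.72061079]
-0.1474157327062323 -0.0002127616627180085
```

Emit:
send_rows --rows '[{"hand":0,"x":3,"y":0.5,"z":0,"roll":0},{"hand":0,"x":3,"y":0.5,"z":0,"roll":0},{"hand":0,"x":4,"y":0.6,"z":0,"roll":0},{"hand":0,"x":4,"y":0.6,"z":0,"roll":0},{"hand":0,"x":4,"y":0.6,"z":0,"roll":0},{"hand":0,"x":4,"y":0.6,"z":0,"roll":0},{"hand":0,"x":4,"y":0.6,"z":0,"roll":0},{"hand":0,"x":4,"y":0.6,"z":0,"roll":0},{"hand":0,"x":4,"y":0.6,"z":0,"roll":0},{"hand":0,"x":4,"y":0.6,"z":0,"roll":0}]'

```text
time: 8.75
position: [0.4934, 0.0291, 0.0923]
tool_rot: [0.251, -3.131, -0.0]
ft_force: [-3.8, 0.6, 0.7]
grip_width: 0.008
grip_force: 2.2
```

```bash
python3 q.py
python3 - <<'E'
from m import *
im=get_image("top")
cv2.imwrite("pics/s7.png",np.hstack([cv2.resize(im[130:250,250:370],(400,400)),cv2.resize(get_image("scene")[200:360,270:430],(400,400))]))
E
```

```text
8.75 [0.49343889 0.02914326 0.09227075] [-3.8168938   0.5865487   0.69616755]
-0.106959551191246 -0.000773569399385605
```

View pics/s7.png

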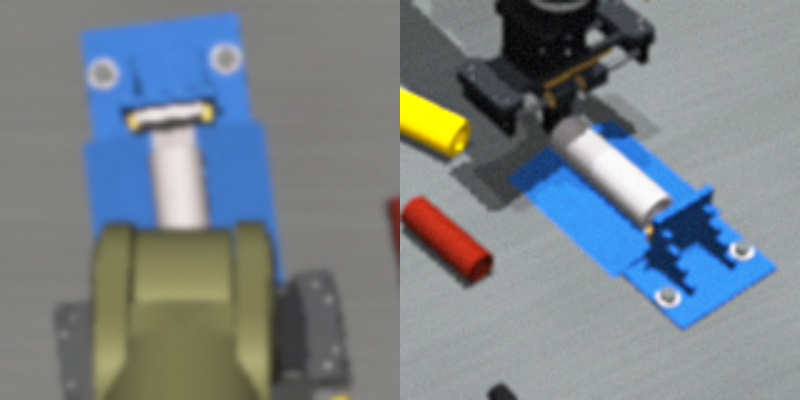

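Emit:
send_rows --rows '[{"hand":0,"x":3,"y":0.5,"z":0,"roll":0},{"hand":0,"x":3,"y":0.5,"z":0,"roll":0},{"hand":0,"x":2,"y":0.3,"z":0,"roll":0},{"hand":0,"x":2,"y":0.3,"z":0,"roll":0},{"hand":0,"x":2,"y":0.3,"z":0,"roll":0},{"hand":0,"x":2,"y":0.3,"z":0,"roll":0}]'

```text
time: 9.45
position: [0.5073, 0.0311, 0.0923]
tool_rot: [0.251, -3.132, 0.0]
ft_force: [-3.9, -0.7, 0.8]
grip_width: 0.006
grip_force: 2.2
```

Emit:
send_rows --rows '[{"hand":0,"x":1.5,"y":0.2,"z":0,"roll":0},{"hand":0,"x":1.5,"y":0.2,"z":0,"roll":0}]'

```text
time: 9.65
position: [0.5102, 0.0316, 0.0922]
tool_rot: [0.251, -3.131, 0.0]
ft_force: [-4.4, -1.2, 0.9]
grip_width: 0.002
grip_force: 2.2
```

```bash
python3 q.py
```

```text
9.65 [0.51023494 0.03156907 0.09224948] [-4.40102571 -1.22895845  0.93685409]
-0.08999032218908447 -0.0009666054148925389
```

Emit:
send_rows --rows '[{"hand":0,"x":1.5,"y":0.2,"z":0,"roll":0},{"hand":0,"x":1,"y":0.2,"z":0,"roll":0},{"hand":0,"x":1,"y":0.2,"z":0,"roll":0}]'

```text
time: 9.95
position: [0.5133, 0.0321, 0.0922]
tool_rot: [0.251, -3.13, 0.0]
ft_force: [-7.0, -1.8, 4.2]
grip_width: 0.008
grip_force: 3.6
```

Emit:
send_rows --rows '[{"hand":0,"x":1,"y":0.2,"z":0,"roll":0},{"hand":0,"x":1,"y":0.2,"z":0,"roll":0}]'

```text
time: 10.15
position: [0.5136, 0.0322, 0.0919]
tool_rot: [0.25, -3.126, 0.0]
ft_force: [-11.6, -2.4, 6.7]
grip_width: 0.003
grip_force: 5.8
```

Emit:
send_rows --rows '[{"hand":0,"x":-2,"y":-0.3,"z":0,"roll":0},{"hand":0,"x":-5,"y":-0.8,"z":0,"roll":0},{"hand":0,"x":-15,"y":-2.3,"z":0,"roll":0},{"hand":0,"x":-15,"y":-2.3,"z":0,"roll":0},{"hand":0,"x":0,"y":0,"z":40,"roll":0},{"hand":0,"x":0,"y":0,"z":45,"roll":0},{"hand":0,"x":0,"y":45,"z":20,"roll":0},{"hand":0,"x":0,"y":45,"z":20,"roll":0},{"hand":0,"x":0,"y":45,"z":0,"roll":0},{"hand":0,"x":0,"y":45,"z":0,"roll":0}]'

```text
time: 11.15
position: [0.4801, 0.2098, 0.2196]
tool_rot: [-0.251, 3.125, 0.006]
ft_force: [0.2, -1.0, -0.3]
grip_width: 0.006
grip_force: 0.0
```

```bash
python3 q.py
python3 - <<'E'
from m import *
im=get_image("top");cv2.imwrite("pics/t8.png",im)
a=np.radians(8.87)
f=lambda p:(round(((p[:2]-[.599,.0464])@[np.cos(a),np.sin(a)])*1e3,1),round(((p[:2]-[.599,.0464])@[-np.sin(a),np.cos(a)])*1e3,1))
r=tube(im,roi=(285,150,330,260));A=axis(r,.038);print(r,A,f(A[0]),f(A[1]))
cv2.imwrite("pics/s8.png",np.hstack([cv2.resize(im[130:250,250:370],(400,400)),cv2.resize(get_image("scene")[240:340,300:400],(400,400))]))
E
```

```text
11.15 [0.48006303 0.20983557 0.21962395] [ 0.2359892  -0.96911162 -0.33628779]
-0.09231393784569909 0.17982025451178985
((303.2429504394531, 198.02378845214844), (74.14579772949219, 18.29212188720703), 84.70991516113281) (array([0.6746, 0.0588, 0.038 ]), array([0.4932, 0.0365, 0.038 ]), array([0.5839, 0.0477, 0.038 ]), np.float64(0.1827), np.float64(6.99)) (np.float64(76.6), np.float64(0.6)) (np.float64(-106.1), np.float64(6.5))
```

View pics/s8.png

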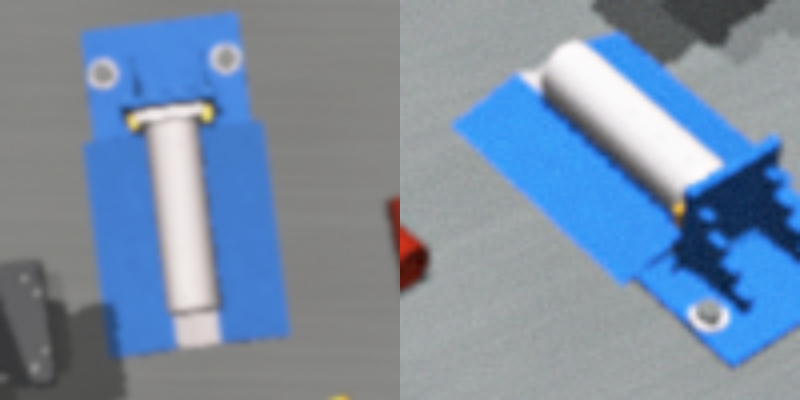

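The tube lies in the V (free end at crop 193,312) and its other end meets the foot plate with no visible gap. When it butted, the push force rose to about 12 N and motion stopped. The hand is clear.

```bash
python3 -c "
from bench import *
print(close_job())"
```

```text
the job is handed in; nothing more can be done
None
```

The bare tube was rolled up the ramp into the V and pushed along it until it butted against the foot plate. It then lay there with no gap visible in the camera views and the hand clear. The job was handed in at about 11 s; no verdict came back.

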